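# Empty the drop-bottom bin of spent torch cells into the catch pan

### The job

Put the catch pan squarely under the middle of the drop-bottom bin, then pull the latch bolt so that the hinged floor swings down and dumps all three spent torch cells into the pan. Then draw the loaded pan back out, leave it standing flat on the table at least 2 cm clear of the bin's stand with all the cells in it, and let go. Leave the bin floor hanging open, and do not shift the mug, the grease tin or the date stamp.

Things in the scene. Friction and masses are not known exactly. Their poses are not given: they have to be found in the camera images.
- bin: Grey open-topped sheet-metal bin, fixed on a stand of four dark legs. Origin on the table under the bin's centre, z up. Bin 92 x 92 mm, floor at z = 165 mm, rim at 245 mm. Its front (-x, towards the robot) carries the latch bolt; the floor hinges at the back, x = +46 mm. The stand is turned 17 to 43 degrees anticlockwise. The pan goes in and out along y through the open +y side.
- stand_mouth (a point): Point on the table at the stand's open +y side, 58 mm from the bin's origin along the bin's +y; axes as the bin's. Legs 12 mm square at bin x = +-88, y = +-52 mm, feet 24 mm square: 152 mm free between the feet. Cross bars along x at y = +-52 mm, z 169 to 183 mm; foot rails along y at x = +-88 mm.
- drop_floor (a joint): Hinged steel floor of the bin, 84 mm long: 0 = closed (level), grows as its front edge swings down, 1.45 = hanging open, its edge then 76 mm above the table. The latch bolt holds it shut; it falls by its own weight once the bolt is drawn, and stays down.
- latch_bolt (a joint): Sliding latch bolt under the front edge of the floor: metres drawn out along the bin's -x; starts 0 to 0.004; the floor comes free at about 0.016; stop at 0.036. Drag about 2 N, no spring: it stays where it is left.
- latch_grip (a point): Grip point of the latch bolt, 85 mm in front (-x) of the bin's centre when the bolt is home, 237 mm above the table, in its upright black grip block: 14 mm wide along the bin's y, 18 mm along x, 36 mm tall, top 14 mm above this point; 28 mm of free air behind it to the bin. Pinch it from above across the bin's y and pull along the bin's -x.
- pan: Loose aluminium catch pan, open-topped, 130 x 130 mm (134 over its rim bead), 45 mm high, walls 3 mm, 0.35 kg. Origin at the centre of its underside, z up; its handle points along its +y. It starts at the left of the stand and slides in from there with its axes parallel to the bin's.
- pan_grip (a point): Grip point on the pan's black handle: 136 mm from the pan's origin along its +y, 36 mm above the table. The handle's grip is 16 mm wide (along the pan's x), 72 mm long (along y, centred here), from z = 23 to 41 mm.
- cell_1_mid (a point): Centre of a spent torch cell (black and gold cylinder, 25 mm diameter, 49 mm long, 0.05 kg; three alike). It starts in the bin, lying on the hinged floor with its axis along the bin's y.
- cell_2_mid (a point): Centre of a spent torch cell (black and gold cylinder, 25 mm diameter, 49 mm long, 0.05 kg; three alike). It starts in the bin, lying on the hinged floor with its axis along the bin's y.
- cell_3_mid (a point): Centre of a spent torch cell (black and gold cylinder, 25 mm diameter, 49 mm long, 0.05 kg; three alike). It starts in the bin, lying on the hinged floor with its axis along the bin's y.
- mug: White enamel mug, 84 mm wide, 82 mm high, standing behind the work; origin at the centre of its underside. Bystander.
- tin: Round grease tin, 68 mm diameter, 30 mm high, behind the stand; origin at the centre of its underside. Bystander.
- stamp: Date stamp with a dark red knob handle, 26 x 46 mm, 86 mm high, standing behind the pan; origin at the centre of its underside. Bystander.
- cell_1: The torch cell whose centre is cell_1_mid; origin on its skin, 13 mm from its axis at mid length; own y along its axis.
- cell_2: The torch cell whose centre is cell_2_mid; origin on its skin, 13 mm from its axis at mid length; own y along its axis.
- cell_3: The torch cell whose centre is cell_3_mid; origin on its skin, 13 mm from its axis at mid length; own y along its axis.

How it is judged:
On the way, in this order (a step that is already met when the one before it is completed fails the run):
1. the pan stands under the bin, its centre within 25 mm of the bin's along both of the bin's axes, while the floor is still closed (x of pan in the frame of bin between -0.025 and 0.025 m and y of pan in the frame of bin between -0.025 and 0.025 m and angle between pan's own z axis and vertical below 0.08 rad and height (world z) of pan below 0.01 m and value of joint drop_floor below 0.06 rad), for 0.3 s.
2. the floor hangs open and all three cells lie in the pan while it is under the bin (x of pan in the frame of bin between -0.025 and 0.025 m and y of pan in the frame of bin between -0.025 and 0.025 m and x of cell_1_mid in the frame of pan between -0.062 and 0.062 m and y of cell_1_mid in the frame of pan between -0.062 and 0.062 m and z of cell_1_mid in the frame of pan between 0 and 0.05 m and x of cell_2_mid in the frame of pan between -0.062 and 0.062 m and y of cell_2_mid in the frame of pan between -0.062 and 0.062 m and z of cell_2_mid in the frame of pan between 0 and 0.05 m and x of cell_3_mid in the frame of pan between -0.062 and 0.062 m and y of cell_3_mid in the frame of pan between -0.062 and 0.062 m and z of cell_3_mid in the frame of pan between 0 and 0.05 m and value of joint drop_floor above 1.1 rad), for 0.3 s.
At the end, for the whole second after the job is handed in: All three cells lie at rest inside the pan (centres within 62 mm of its middle, under 50 mm up); the pan stands flat on the table (within 10 mm, tilt under 0.08 rad) at rest, its centre over 148 mm from the bin's centre seen from above; the floor hangs open beyond 1.1 rad (x of cell_1_mid in the frame of pan between -0.062 and 0.062 m and y of cell_1_mid in the frame of pan between -0.062 and 0.062 m and z of cell_1_mid in the frame of pan between 0 and 0.05 m and x of cell_2_mid in the frame of pan between -0.062 and 0.062 m and y of cell_2_mid in the frame of pan between -0.062 and 0.062 m and z of cell_2_mid in the frame of pan between 0 and 0.05 m and x of cell_3_mid in the frame of pan between -0.062 and 0.062 m and y of cell_3_mid in the frame of pan between -0.062 and 0.062 m and z of cell_3_mid in the frame of pan between 0 and 0.05 m and linear speed of pan below 0.02 m/s and angle between pan's own z axis and vertical below 0.08 rad and height (world z) of pan below 0.01 m and horizontal distance between pan and bin above 0.148 m and value of joint drop_floor above 1.1 rad and linear speed of each of cell_1, cell_2, cell_3 below 0.05 m/s); the robot touches nothing.
It fails at once if the mug is moved by more than 20 mm (distance of mug from where it was at the start of the episode above 0.02 m).
It fails at once if the grease tin is moved by more than 20 mm (distance of tin from where it was at the start of the episode above 0.02 m).
It fails at once if the date stamp is moved by more than 20 mm (distance of stamp from where it was at the start of the episode above 0.02 m).
It also fails if it takes over 58 s, if anything falls off the work surface, if the arm or the gripper's body presses on something with over 40 N, if the wrist force passes 120 N, or if a joint passes its speed limit or range.

### The arm

A 6-joint arm with a two-finger parallel gripper is mounted at the origin on a cart in front of the work surface, level with it; the furniture and walls round the work are solid. World frame = base frame: x ahead of the robot, y to its left, z up, the work surface at z = 0. Lengths are in m, angles in rad, forces in N, time in s.
With the tool pointing down it reaches from about 0.25 to 0.8 m from the base axis. Payload 8.5 kg.
Tool frame: the origin (TCP) lies midway between the tips of the shut fingers; the grasp point (between the pads) lies 19 mm behind it (bot.grip_point_offset is the distance from the TCP to the grasp point, in m); z points along the fingers, y is the line along which they close (so a half turn about z gives the same grasp; the last joint's range is limited). The gripper opens to 85 mm and grips with 20 to 120 N. Pads are 22 mm wide; open, the fingers measure 114 mm over their backs; the gripper's body (76 mm by 85 mm) begins 54 mm behind the grasp point. The pads swing forward as they close: fully open they stand 13 mm farther back than shut.
Start: joints at [1.343, 0.238, -0.013, 1.319, 0, 1.571], TCP at [0.119, 0.511, 0.231] pointing down, gripper open.
Joint ranges: [-2.66, 2.66], [-1.03, 1.9], [-1.14, 1.46], [-1.82, 2.27], [-1.45, 1.34], [-3.14, 3.14]. Speed limits (rad/s): [2.22, 2.22, 2.79, 3.14, 3.14, 3.14].

### API

Orientations are given as [roll, pitch, yaw] about the fixed x, y, z axes, in that order (R = Rz(yaw) Ry(pitch) Rx(roll)).
In Python, from station import bot gives the robot as it stands.
- The arm moves only by the shell command python3 -m pendant 'ROWS' [FORCE]. ROWS is a JSON object of lists of equal length, an entry for each row: "dp": the shift along the tool's x, y, z in m, a list of three; "turn": the turn about the tool's z in degrees; "hand": the closure, from 0 (fully open) to 1 (shut). A call has 1 to 10 rows; each row is the pose to reach, as a shift and turn from the pose commanded when the call began, along the tool's axes at that moment; what a row does not reach only later rows make up. A row lasts 1/8 s, in which the tool goes at most 62.5 mm and 10.7 degrees, less where a joint would pass 70% of its speed; a pose out of reach is approached as far as the arm can. A call with a gripper value outside its range is refused whole. The fingers move at their own pace and stop on an object; FORCE is the grip in N (left out, the last holds). Time passes only in rows, so rows that repeat a pose let the fingers close. It gives the time, the measured TCP pose, the force, the opening and the grip force at its end, in the units of the state.
- bot.read_state(): the state, without advancing time (a new reading comes with each control period).
- bot.get_image(name): name is "scene" or "side" or "wrist"; returns (picture, depth): 400x640x3 uint8, blue, green, red; 400x640 float32, m along the optical axis (not along the pixel's ray), 0 where there is no reading.
- bot.camera_model(name): a dict with "vfov" (degrees; the focal length in pixels is half the picture's height over the tangent of half this angle, whatever the lens; pixels are square), "cx", "cy" (the principal point, pixels), "R" (3x3) and "t" (3): a world point X has camera coordinates R X + t. Camera axes: x right, y down, z forward; pixel columns grow to the right and rows downward; lengths in m; the calibration is good to about 2 mm. The wrist camera is an equidistant fisheye: a pixel r from the principal point sees the ray r / f radians off the axis. A picture is of the moment at which its call begins: read the wrist's pose just before it. camera_model takes no time and is no camera call; for the wrist camera it gives the pose at the moment of the call.
- bot.sign_off(): hands the job in; it is judged then, once.
Trained networks look in the newest picture that a camera, given by its name, has taken for a name from the list of things; names that differ only in an ending like _2 or _b are one class to them, and where a whole thing is asked for, a point or a joint stands for the part that bears it (a point fixed in the world has none). Each returns a list of dicts, best first, with "score" (0 to 1); they miss things now and then, are a little off and sometimes report something else, mostly with a low value. They report only what shows in the picture. A call takes as long as a camera call.
- bot.find_in(query, camera): "rect" ([left, top, right, bottom] in pixels, round what is visible of it).
- bot.cut_out(query, camera): "pixels" (400x640 bool, what is visible of it) and "rect" ([left, top, right, bottom] in pixels, round what is visible of it).
- bot.mark_of(query, camera): "uv" ([column, row] in pixels: a listed point, or the origin of a listed thing).
The state is a dict: "t": time; "qpos": joint angles; "dq": joint speeds; "effort": joint torques, N m; "eef_pos": TCP position; "tool_rot": TCP orientation; "wrist_force": force on the tool from outside, world axes, zero at the start; "torque": the same for the moment, N m; "gripper_width": finger opening in m; "gripper_force": force on a finger pad.
Only numpy, scipy, OpenCV 4.12 (cv2) and the standard library are available. Lean on these libraries where they do the work, as an engineer would, in place of code of your own. Each camera call takes 0.05 s, during which the arm holds its last target. There are 200 camera calls.

## Working session

There is one attempt and no reset: what is moved stays moved. The work goes in short steps, Python scripts to look and compute and a shell command to move; the robot and the scene stay as the last step left them, time stands still between calls to the robot, and variables do not carry over. Pictures are saved under pics/ and viewed, at most 10 in all, crops included, and the job is handed in when it is done.

```bash
ls; mkdir -p pics; cat > h.py <<'E'
import numpy as np, cv2
from station import bot
def ray(cm,uv):
    f=200/np.tan(np.radians(cm["vfov"]/2)); d=np.array([(uv[0]-cm["cx"])/f,(uv[1]-cm["cy"])/f,1.])
    if cm.get("fish"):
        r=np.hypot(d[0],d[1]); d=np.array([d[0]/r*np.sin(r),d[1]/r*np.sin(r),np.cos(r)])
    R=np.array(cm["R"]);t=np.array(cm["t"])
    v=R.T@d; return -R.T@t, v/np.linalg.norm(v)
def cam(n):
    cm=dict(bot.camera_model(n)); cm["fish"]=n=="wrist"; return cm
def onz(cm,uv,z):
    o,v=ray(cm,uv); return o+v*(z-o[2])/v[2]
def tri(rays):
    A=sum(np.eye(3)-np.outer(v,v) for o,v in rays); b=sum((np.eye(3)-np.outer(v,v))@o for o,v in rays)
    p=np.linalg.solve(A,b); return p,[float(np.linalg.norm(np.cross(p-o,v))) for o,v in rays]
E
python3 - <<'E'
from h import *
np.set_printoptions(precision=4,suppress=True)
ims={}
for c in("scene","side","wrist"):
    im,d=bot.get_image(c); ims[c]=im; cv2.imwrite(f"pics/{c}0.png",im); print(c,[np.round(x,3).tolist() for x in ray(cam(c),(320,200))])
for q in("bin","stand_mouth","latch_grip","pan","pan_grip","mug","tin","stamp"):
    rs=[]
    for c in("scene","side","wrist"):
        m=bot.mark_of(q,c)
        if m:
            cm=cam(c); rs.append(ray(cm,m[0]["uv"])); print(q,c,np.round(m[0]["uv"],1),round(m[0]["score"],2),"z0:",onz(cm,m[0]["uv"],{"latch_grip":.237,"pan_grip":.036}.get(q,0)))
    if len(rs)>1: print("  tri",*tri(rs))
print(bot.read_state())
E
```

```text
pics
scene [[0.072, 0.636, 0.973], [0.504, -0.402, -0.764]]
side [[0.379, -0.559, 0.898], [0.178, 0.711, -0.68]]
wrist [[0.037, 0.53, 0.373], [0.309, -0.067, -0.949]]
bin side [335.4 283. ] 0.83 z0: [0.5757 0.084  0.    ]
stand_mouth side [337.9 239.3] 0.4 z0: [0.6211 0.2193 0.    ]
latch_grip scene [414.3 161.8] 0.59 z0: [0.5218 0.0285 0.237 ]
latch_grip side [313.8 243.3] 0.95 z0: [0.5091 0.0159 0.237 ]
  tri [0.5172 0.0245 0.2314] [0.007088371960817621, 0.00708837196081784]
pan scene [308.  270.3] 0.66 z0: [ 0.5645  0.276  -0.    ]
pan side [312.3 229.2] 0.63 z0: [0.5642 0.2725 0.    ]
  tri [ 0.5652  0.2751 -0.0025] [0.00045829520212789217, 0.00045829520212759423]
pan_grip scene [259.3 293.9] 0.75 z0: [0.5622 0.4072 0.036 ]
pan_grip side [299.8 191.3] 0.55 z0: [0.5577 0.3923 0.036 ]
  tri [0.563  0.4046 0.0269] [0.003551226671008774, 0.003551226671008808]
mug scene [277.4 223.8] 0.84 z0: [0.7177 0.2556 0.    ]
mug side [370.5 228.3] 0.83 z0: [0.7178 0.2351 0.    ]
  tri [ 0.7255  0.2497 -0.0152] [0.0019018641337232608, 0.0019018641337233031]
tin scene [336.8 177.9] 0.78 z0: [0.7488 0.0415 0.    ]
tin side [408.5 283.4] 0.76 z0: [0.7462 0.0375 0.    ]
  tri [ 0.7489  0.04   -0.0026] [0.001459579399163984, 0.0014595793991640698]
stamp scene [247.8 261.1] 0.77 z0: [0.6694 0.3724 0.    ]
stamp side [343. 197.] 0.7 z0: [ 0.6816  0.375  -0.    ]
  tri [ 0.6764  0.3724 -0.0011] [0.005478518483478888, 0.005478518483478943]
{'t': 1.35, 'qpos': array([ 1.343 ,  0.2382, -0.0135,  1.3192, -0.    ,  1.5708]), 'dq': array([-0.0001, -0.0006, -0.0001, -0.0001,  0.001 ,  0.0001]), 'effort': array([  0.0026, -53.8597,  34.6684,   0.0029,   0.0001,   0.    ]), 'eef_pos': array([0.1185, 0.5114, 0.2313]), 'tool_rot': array([-3.1415,  0.    ,  2.9138]), 'wrist_force': array([0.83  , 0.113 , 0.0488]), 'torque': array([-0.0301, -0.0366, -0.0373]), 'gripper_force': 0.0, 'gripper_width': 0.08490791299624946}
```

View pics/scene0.png

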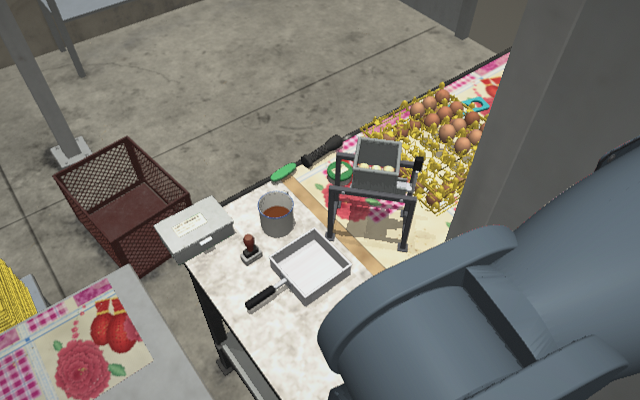

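View pics/side0.png

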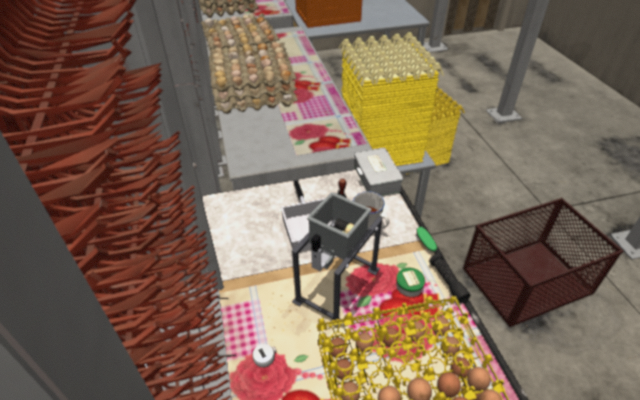

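The scene view shows the pan at about (308,270) with its handle at (260,298), the bin at (378,165) and the grip block at (415,162). The stamp is at (249,250) and the mug at (277,215). In the side view the bin is at (338,225). Next I fit the rims by depth.

```bash
cat >> h.py <<'E'
def cloud(c,depth,mask):
    cm=cam(c); f=200/np.tan(np.radians(cm["vfov"]/2)); v,u=np.nonzero(mask&(depth>0)); z=depth[v,u]
    P=np.c_[(u-cm["cx"])/f*z,(v-cm["cy"])/f*z,z]
    if cm["fish"]:
        x=(u-cm["cx"])/f;y=(v-cm["cy"])/f;r=np.hypot(x,y)+1e-9; k=np.tan(r)/r; P=np.c_[x*k*z,y*k*z,z]
    return (P-np.array(cm["t"]))@np.array(cm["R"])
E
python3 - <<'E'
from h import *
np.set_printoptions(precision=4,suppress=True)
C={"bin":[],"pan":[],"latch_grip":[],"pan_grip":[],"mug":[],"stamp":[]}
for c in("scene","side"):
    im,d=bot.get_image(c)
    for q in C:
        r=bot.cut_out(q,c)
        if r: 
            P=cloud(c,d,r[0]["pixels"]); C[q].append(P)
            print(c,q,round(r[0]["score"],2),len(P),np.percentile(P,[2,50,98],axis=0).round(3).tolist())
def rect(P):
    (cx,cy),(w,h),a=cv2.minAreaRect((P[:,:2]*1000).astype(np.float32)); return np.round([cx,cy,w,h,a],1)
for c,P in zip(("scene","side"),C["bin"]):
    print("bin",c,rect(P[(P[:,2]>.2405)&(P[:,2]<.25)]), rect(P[(P[:,2]>.22)&(P[:,2]<.25)]))
Q=np.vstack(C["bin"]);print("bin both",rect(Q[(Q[:,2]>.2405)&(Q[:,2]<.25)]))
for P in C["pan"]:
    print("pan",rect(P[(P[:,2]>.04)&(P[:,2]<.05)]))
for q in("latch_grip","pan_grip"):
    for P in C[q]: print(q,rect(P))
E
```

```text
scene bin 0.88 4837 [[0.474, -0.015, 0.001], [0.571, 0.077, 0.183], [0.68, 0.183, 0.246]]
scene pan 0.61 4163 [[0.495, 0.209, -0.0], [0.561, 0.276, 0.007], [0.626, 0.429, 0.047]]
scene latch_grip 0.6 329 [[0.506, -0.038, 0.105], [0.516, 0.029, 0.194], [0.564, 0.044, 0.252]]
scene pan_grip 0.86 4119 [[0.495, 0.209, -0.0], [0.562, 0.277, 0.008], [0.626, 0.428, 0.047]]
scene mug 0.84 1376 [[0.675, 0.219, 0.001], [0.715, 0.257, 0.046], [0.755, 0.298, 0.083]]
scene stamp 0.55 411 [[0.659, 0.34, 0.004], [0.666, 0.363, 0.033], [0.68, 0.382, 0.086]]
side bin 0.83 5410 [[0.473, -0.024, -0.002], [0.562, 0.056, 0.183], [0.686, 0.219, 0.245]]
side pan 0.96 1088 [[0.493, 0.206, -0.001], [0.532, 0.328, 0.016], [0.591, 0.424, 0.046]]
side latch_grip 0.65 430 [[0.504, 0.011, 0.157], [0.515, 0.019, 0.195], [0.544, 0.054, 0.251]]
side pan_grip 0.82 1231 [[0.493, 0.084, -0.001], [0.532, 0.326, 0.016], [0.591, 0.429, 0.182]]
side mug 0.64 620 [[0.682, 0.198, 0.028], [0.731, 0.278, 0.061], [0.753, 0.299, 0.085]]
side stamp 0.61 149 [[0.661, 0.345, -0.002], [0.67, 0.353, 0.06], [0.707, 0.461, 0.085]]
bin scene [562.   65.2 143.3 102.4  41. ] [562.   65.2 143.3 102.4  41. ]
bin side [560.6  62.6 144.7 100.7  43.6] [559.5  62.8 145.  101.   42.2]
bin both [560.7  63.8 146.7 102.7  41.3]
pan [560.1 324.4 137.1 236.5   1.7]
pan [538.2 314.8 233.2  94.5  62.6]
latch_grip [586.7 -55.3  45.1 243.3  35. ]
latch_grip [525.6  33.   55.5  23.5  45.9]
pan_grip [573.8 313.9 163.8 262.7   1.5]
pan_grip [536.5 244.5 457.3 109.3  83.1]
```

```bash
python3 - <<'E'
from h import *
np.set_printoptions(precision=4,suppress=True)
from scipy.optimize import minimize
for c in("scene","side"):
    im,d=bot.get_image(c); A=cloud(c,d,np.ones(d.shape,bool))
    r=bot.cut_out("pan",c)[0]; P=cloud(c,d,r["pixels"])
    H=P[(P[:,1]>.362)&(P[:,2]>.025)&(P[:,2]<.05)]
    print(c,"handle",len(H),np.percentile(H,[1,50,99],axis=0).round(3).tolist(),cv2.minAreaRect((H[:,:2]*1000).astype(np.float32)))
    B=A[(abs(A[:,2]-.2445)<.0035)&(abs(A[:,0]-.575)<.08)&(abs(A[:,1]-.08)<.08)][:,:2]*1000
    best=[]
    for s in range(1):
        # rim outline fit: distance to 92/90mm square's edge
        def f(p):
            cc,ss=np.cos(p[2]),np.sin(p[2]); X=(B-p[:2])@np.array([[cc,-ss],[ss,cc]]); e=np.abs(np.abs(X).max(1)-45); return np.minimum(e,6).mean()
        best=min((minimize(f,[x,y,a],method="Nelder-Mead") for x in(572,582) for y in(75,88) for a in(.55,.65,.75)),key=lambda r:r.fun)
    print(c,"bin",best.x[:2],np.degrees(best.x[2]),best.fun,len(B))
    cc,ss=np.cos(best.x[2]),np.sin(best.x[2]); X=(A[:,:2]*1000-best.x[:2])@np.array([[cc,-ss],[ss,cc]]); z=A[:,2]*1000
    for nm,x0,x1,y0,y1 in(("legs+",-96,-80,44,60),("legs-",-96,-80,-60,-44),("block",-120,-65,-14,14)):
        m=(X[:,0]>x0)&(X[:,0]<x1)&(X[:,1]>y0)&(X[:,1]<y1)&(z>(222 if nm=="block" else 30)); 
        if m.sum()>3: print(nm,m.sum(),"zmax",np.percentile(z[m],98).round(1),"x",np.percentile(X[m,0],[3,97]).round(1),"y",np.percentile(X[m,1],[3,97]).round(1))
E
```

```text
scene handle 290 [[0.549, 0.363, 0.027], [0.554, 0.405, 0.039], [0.564, 0.442, 0.045]] ((556.2290649414062, 403.1248474121094), (82.0468978881836, 16.20560073852539), 89.76246643066406)
scene bin [578.4013  81.7236] 42.017677268753374 2.371198431408237 540
legs+ 278 zmax 184.2 x [-93.7 -82.4] y [47.3 57. ]
legs- 83 zmax 183.1 x [-92.3 -80.5] y [-57.9 -46.2]
block 118 zmax 252.7 x [-93.9 -77.6] y [-7.1  6.3]
side handle 116 [[0.547, 0.365, 0.028], [0.554, 0.397, 0.038], [0.563, 0.437, 0.043]] ((555.1976928710938, 401.8604736328125), (15.762800216674805, 79.38855743408203), 1.7611721754074097)
side bin [577.0833  77.7635] 42.32528777939025 2.307595150850814 523
legs+ 328 zmax 182.9 x [-93.6 -82. ] y [46.5 57.7]
legs- 339 zmax 182.7 x [-93.9 -81.6] y [-57.1 -45.9]
block 135 zmax 251.9 x [-94.6 -77.8] y [-6.1  6.2]
```

```bash
python3 -m pendant '{"dp":[[-0.05,0,0],[-0.1,0,0],[-0.15,0,0],[-0.2,-0.001,0],[-0.25,-0.002,0.02],[-0.3,-0.003,0.04],[-0.35,-0.004,0.06],[-0.4,-0.005,0.08],[-0.45,-0.005,0.1],[-0.45,-0.005,0.1]],"turn":[8,16,24,32,40,48,56,64,72,75],"hand":[0,0,0,0,0,0,0,0,0,0]}'
python3 - <<'E'
from h import *
np.set_printoptions(precision=4,suppress=True)
s=bot.read_state();print(s["eef_pos"],s["tool_rot"],s["qpos"],s["t"])
im,d=bot.get_image("wrist"); cv2.imwrite("pics/w1.png",im); cm=cam("wrist")
for q,z in(("pan_grip",.036),("pan",0)):
    m=bot.mark_of(q,"wrist"); print(q,[(np.round(k["uv"]),round(k["score"],2),onz(cm,k["uv"],z)) for k in m[:1]])
P=cloud("wrist",d,np.ones(d.shape,bool)); P=P[(abs(P[:,2]-.037)<.007)&(abs(P[:,0]-.556)<.025)&(abs(P[:,1]-.405)<.035)]
print(len(P),np.percentile(P,[2,50,98],axis=0) if len(P) else 0, cv2.minAreaRect((P[:,:2]*1000).astype(np.float32)) if len(P) else 0)
E
```

```text
t: 3.5
eef_pos: [0.5583, 0.4028, 0.1282]
tool_rot: [-3.139, 0.002, 1.598]
wrist_force: [-0.2, 0.5, -0.2]
gripper_width: 0.085
gripper_force: 0.0
[0.5583 0.4028 0.1282] [-3.1393  0.0022  1.5983] [ 0.6253  0.5657  0.2362  1.2445 -0.0006  2.1686] 3.5
pan_grip [(array([319., 196.]), 0.81, array([0.5561, 0.4119, 0.036 ]))]
pan [(array([315., 307.]), 0.86, array([0.5558, 0.2723, 0.    ]))]
1329 [[0.5465 0.3722 0.0386]
 [0.554  0.409  0.0429]
 [0.5616 0.4388 0.0439]] ((554.5525512695312, 405.02288818359375), (15.630935668945312, 70.10553741455078), 1.3322268724441528)
```

View pics/w1.png

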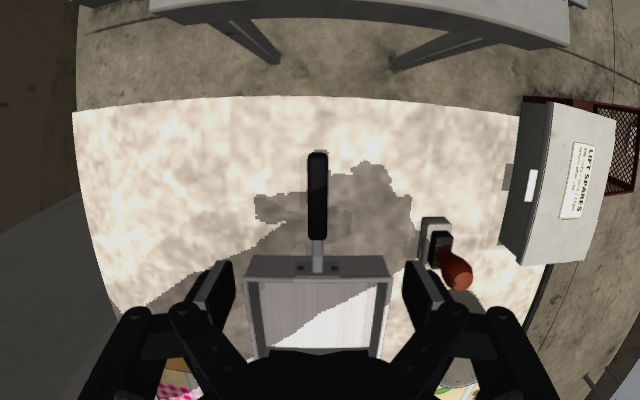

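The wrist view shows the handle centred at column 318 (rows 152–240) and the stamp clear on the right at (445,250). I'll descend and grip.

```bash
python3 -m pendant '{"dp":[[0,-0.0015,0.03],[0,-0.0015,0.06],[0,-0.0015,0.09],[0,-0.0015,0.113],[0,-0.0015,0.113],[0,-0.0015,0.113],[0,-0.0015,0.113],[0,-0.0015,0.113],[0,-0.0015,0.113]],"turn":[0,0,0,0,0,0,0,0,0],"hand":[0,0,0,0,0,1,1,1,1]}' 70
```

```text
t: 4.78
eef_pos: [0.5547, 0.4051, 0.0189]
tool_rot: [3.14, -0.001, 1.605]
wrist_force: [0.8, -0.8, 3.7]
gripper_width: 0.015
gripper_force: 71.2
```

```bash
python3 -m pendant '{"dp":[[0,-0.015,0],[0,-0.04,0],[0,-0.065,0],[0,-0.09,0],[-0.01,-0.115,0],[-0.02,-0.14,0],[-0.035,-0.165,0],[-0.048,-0.19,0],[-0.06,-0.212,0],[-0.06,-0.212,0]],"turn":[0,0,-4,-10,-16,-22,-28,-34,-39,-40],"hand":[1,1,1,1,1,1,1,1,1,1]}'
python3 - <<'E'
from h import *
np.set_printoptions(precision=4,suppress=True)
s=bot.read_state();print(s["eef_pos"],s["tool_rot"],s["t"])
for c in("scene","side"):
    im,d=bot.get_image(c); cv2.imwrite(f"pics/{c}1.png",im)
    r=bot.cut_out("pan",c)
    if r:
        P=cloud(c,d,r[0]["pixels"]); P=P[(P[:,2]>.036)&(P[:,2]<.052)]
        print(c,r[0]["score"],len(P),cv2.minAreaRect((P[:,:2]*1000).astype(np.float32)))
    m=bot.mark_of("pan",c); print([(np.round(k["uv"]),round(k["score"],2),onz(cam(c),k["uv"],0)) for k in m[:1]])
E
```

```text
t: 6.02
eef_pos: [0.3424, 0.3365, 0.0187]
tool_rot: [-3.14, -0.0, 2.304]
wrist_force: [-4.5, -2.9, 6.0]
gripper_width: 0.0146
gripper_force: 71.5
[0.3424 0.3365 0.0187] [-3.1398 -0.0005  2.3037] 6.025
scene 0.76 356 ((362.5397644042969, 312.02685546875), (134.29364013671875, 143.00814819335938), 43.62353515625)
[]
side 0.74 609 ((408.46240234375, 262.4693603515625), (136.6111297607422, 201.7051544189453), 41.89347457885742)
[(array([270., 247.]), 0.68, array([0.4415, 0.2387, 0.    ]))]
```

View pics/side1.png

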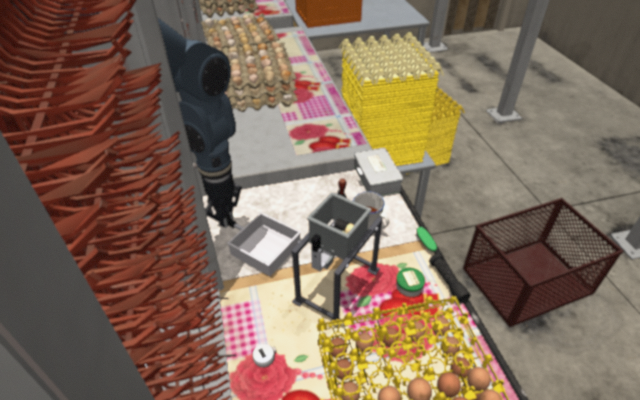

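Pan and stand are about parallel in the side view (pan at (265,245)). The lateral correction is +4 mm. I'll go partway and check.

```bash
python3 -m pendant '{"dp":[[-0.01,0.002,0],[-0.03,0.004,0],[-0.05,0.004,0],[-0.065,0.004,0],[-0.065,0.004,0]],"turn":[0,0,0,0,0],"hand":[1,1,1,1,1]}'
cat > chk.py <<'E'
from h import *
np.set_printoptions(precision=4,suppress=True)
b=np.array([.578,.080]);a=np.radians(42);R=np.array([[np.cos(a),-np.sin(a)],[np.sin(a),np.cos(a)]])
s=bot.read_state();print("tcp in bin mm",((s["eef_pos"][:2]-b)@R*1000).round(1),"z",s["eef_pos"][2],"yaw",np.degrees(s["tool_rot"][2]),"t",s["t"],"F",s["wrist_force"],"grip",s["gripper_width"])
for c in("scene","side"):
    im,d=bot.get_image(c); A=cloud(c,d,np.ones(d.shape,bool)); X=np.c_[(A[:,:2]-b)@R,A[:,2]]*1000
    y0=s["eef_pos"][:2]@R[:,1]*1000-b@R[:,1]*1000-136
    m=(abs(X[:,2]-46)<4)&(abs(X[:,0])<85)&(abs(X[:,1]-y0)<80)
    print(c,"pan rim",m.sum(),"x",np.percentile(X[m,0],[1,99]).round(1),"y",np.percentile(X[m,1],[1,99]).round(1),cv2.minAreaRect(X[m,:2].astype(np.float32)) if m.sum()>9 else 0)
    for sx in(-1,1):
        for z0,z1 in((60,160),):
            k=(X[:,2]>z0)&(X[:,2]<z1)&(abs(X[:,0]-sx*88)<14)&(abs(X[:,1]-52)<14)
            if k.sum()>5: print(c,"leg",sx,k.sum(),np.percentile(X[k,:2],[5,95],axis=0).round(1).tolist())
    r=bot.cut_out("pan",c)
    if r:
        P=cloud(c,d,r[0]["pixels"]);P=np.c_[(P[:,:2]-b)@R,P[:,2]]*1000;P=P[(abs(P[:,2]-45)<5)&(P[:,1]<y0+72)];print(c,"cut",len(P),P.min(0).round(1),P.max(0).round(1))
E
python3 chk.py
```

```text
t: 6.95
eef_pos: [0.3924, 0.2919, 0.0188]
tool_rot: [3.14, 0.001, 2.3]
wrist_force: [2.9, -0.8, 3.1]
gripper_width: 0.0144
gripper_force: 71.0
tcp in bin mm [  3.8 281.7] z 0.01879437520836935 yaw 131.80524762562598 t 6.95 F [ 2.8778 -0.8437  3.0645] grip 0.014398597353395551
scene pan rim 182 x [-62.1  71.4] y [126.1 215.5] ((4.79754638671875, 168.96218872070312), (134.0052032470703, 94.62051391601562), 0.5008895397186279)
scene leg -1 69 [[-92.2, 53.7], [-81.2, 57.4]]
scene leg 1 48 [[83.9, 54.5], [93.5, 58.4]]
scene cut 172 [-62.1 141.   40.3] [ 71.1 215.9  49.8]
side pan rim 274 x [-65.1  69. ] y [ 83. 216.] ((2.092987060546875, 149.8765869140625), (134.176025390625, 135.34161376953125), 89.84095764160156)
side leg -1 198 [[-95.8, 45.1], [-85.5, 55.4]]
side cut 307 [-65.5  82.8  40. ] [ 69.9 217.3  49.4]
```

```bash
python3 -m pendant '{"dp":[[-0.01,-0.003,0],[-0.03,-0.004,0],[-0.05,-0.004,0],[-0.07,-0.004,0],[-0.09,-0.004,0],[-0.11,-0.004,0],[-0.13,-0.004,0],[-0.145,-0.004,0],[-0.15,-0.004,0],[-0.15,-0.004,0]],"turn":[0,0,0,0,0,0,0,0,0,0],"hand":[1,1,1,1,1,1,1,1,1,1]}'
python3 chk.py; python3 - <<'E'
from h import *
for c in("scene","side"):
    cv2.imwrite(f"pics/{c}2.png",bot.get_image(c)[0])
a=cv2.imread("pics/scene2.png")[120:300,230:480];b=cv2.imread("pics/side2.png")[160:340,200:450]
cv2.imwrite("pics/c2.png",cv2.resize(np.vstack([a,b]),None,fx=1.6,fy=1.6))
E
```

```text
t: 8.4
eef_pos: [0.4877, 0.1786, 0.0186]
tool_rot: [3.141, -0.002, 2.303]
wrist_force: [-1.5, 2.5, 8.9]
gripper_width: 0.0143
gripper_force: 71.8
tcp in bin mm [ -1.1 133.7] z 0.01861688542247967 yaw 131.95456938898732 t 8.4 F [-1.4605  2.4881  8.8678] grip 0.014296210693361764
scene pan rim 201 x [-83.   84.7] y [-49.5  68.2] ((0.689544677734375, 9.152324676513672), (169.3904266357422, 118.76799011230469), 0.5054832696914673)
scene leg -1 166 [[-92.1, 52.4], [-81.1, 57.9]]
scene leg 1 159 [[83.0, 51.8], [94.1, 58.9]]
scene cut 188 [-67.1 -50.   40.6] [66.9 69.  49.9]
side pan rim 305 x [-69.6  81.3] y [-65.1  68.2] ((-0.8349151611328125, 0.8856735229492188), (153.97805786132812, 146.96240234375), 7.895431995391846)
side leg -1 198 [[-95.9, 45.1], [-85.5, 55.9]]
side cut 316 [-85.5 -65.8  40. ] [66.  68.9 49.9]
```

View pics/c2.png

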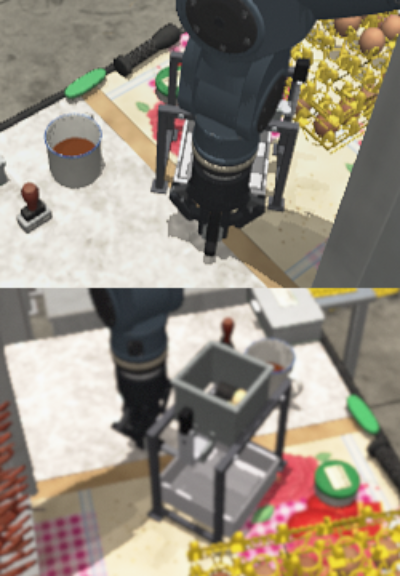

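Pan is centred to about 2 mm: in the lower view its tray sits between the legs under the bin. I'll release it and go up.

```bash
python3 -m pendant '{"dp":[[0,0,0],[0,0,0],[0,0,0],[0,0,-0.03],[0,0,-0.08],[0,0,-0.13],[0,0,-0.18],[0,0,-0.24],[0,0,-0.30],[0,0,-0.30]],"turn":[0,0,0,0,0,0,0,0,0,0],"hand":[0,0,0,0,0,0,0,0,0,0]}'
python3 -m pendant '{"dp":[[0,-0.02,0],[-0.01,-0.05,0],[-0.03,-0.085,0],[-0.05,-0.085,0],[-0.075,-0.085,0],[-0.1,-0.085,0],[-0.125,-0.085,0],[-0.134,-0.085,0],[-0.134,-0.085,0],[-0.134,-0.085,0]],"turn":[10,20,30,40,50,60,70,80,90,90],"hand":[0,0,0,0,0,0,0,0,0,0]}'
python3 chk.py; python3 - <<'E'
from h import *
s=bot.read_state();print(s["qpos"])
b=np.array([.578,.080]);a=np.radians(42);R=np.array([[np.cos(a),-np.sin(a)],[np.sin(a),np.cos(a)]])
for c in("wrist","side","scene"):
    im,d=bot.get_image(c);A=cloud(c,d,np.ones(d.shape,bool)); X=np.c_[(A[:,:2]-b)@R,A[:,2]]*1000
    m=(X[:,2]>235)&(X[:,2]<256)&(abs(X[:,0]+86)<18)&(abs(X[:,1])<18)
    if m.sum()>5: print(c,m.sum(),np.percentile(X[m],[4,50,96],axis=0).round(1).tolist())
    if c=="wrist":
        cv2.imwrite("pics/w3.png",im); cm=cam(c)
        for k in bot.mark_of("latch_grip",c)[:1]: print(k["uv"],k["score"],(onz(cm,k["uv"],.237)[:2]-b)@R*1000)
E
```

```text
t: 9.95
eef_pos: [0.4897, 0.1784, 0.3228]
tool_rot: [3.135, 0.003, 2.303]
wrist_force: [1.2, 0.1, -0.5]
gripper_width: 0.0854
gripper_force: 0.0
t: 11.2
eef_pos: [0.5142, 0.0212, 0.3173]
tool_rot: [-3.14, 0.001, 0.733]
wrist_force: [0.3, 0.0, 0.2]
gripper_width: 0.0852
gripper_force: 0.0
tcp in bin mm [-86.7  -1. ] z 0.31732748714226405 yaw 41.9969349449183 t 11.2 F [0.2534 0.0012 0.2377] grip 0.08524588325446569
scene pan rim 24 x [-75.8 -59.6] y [-214.1 -141.4] ((-66.89521026611328, -178.04481506347656), (15.870935440063477, 72.97831726074219), 4.4193501472473145)
scene leg -1 165 [[-91.9, 51.6], [-81.1, 58.4]]
scene leg 1 160 [[83.0, 52.3], [94.1, 58.7]]
[ 4.15537615e-02  2.08098045e-01  1.65771871e-01  1.52952073e+00
 -3.45336672e-05  2.44682995e+00]
wrist 531 [[-93.1, -6.6, 239.0], [-83.5, 0.1, 250.2], [-77.3, 6.5, 251.7]]
[315.6, 211.1] 0.75 [-87.31747536   1.93773864]
side 91 [[-96.6, -8.0, 237.4], [-90.6, -3.4, 247.5], [-80.3, 5.2, 250.8]]
scene 84 [[-92.3, -6.2, 236.4], [-84.5, 3.5, 247.8], [-76.1, 7.0, 252.6]]Traceback (most recent call last):
  File "chk.py", line 16, in <module>
    P=cloud(c,d,r[0]["pixels"]);P=np.c_[(P[:,:2]-b)@R,P[:,2]]*1000;P=P[(abs(P[:,2]-45)<5)&(P[:,1]<y0+72)];print(c,"cut",len(P),P.min(0).round(1),P.max(0).round(1))
                                                                                                                               ~~~~~^^^
    return umr_minimum(a, axis, None, out, keepdims, initial, where)
ValueError: zero-size array to reduction operation minimum which has no identity
```

View pics/w3.png

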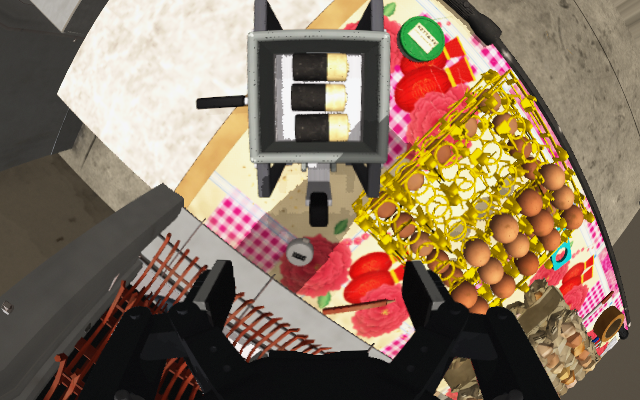

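The wrist view shows the block centred at (318,208) and the three cells lying in the closed bin at (320,70–125). I'll descend, pinch and pull 26 mm.

```bash
python3 -m pendant '{"dp":[[0,-0.001,0.03],[0,-0.001,0.06],[0,-0.001,0.09],[0,-0.001,0.098],[0,-0.001,0.098],[0,-0.001,0.098],[0,-0.001,0.098],[0,-0.001,0.098],[0,-0.001,0.098]],"turn":[0,0,0,0,0,0,0,0,0],"hand":[0,0,0,0,0,1,1,1,1]}' 50
python3 -m pendant '{"dp":[[-0.005,0,0],[-0.01,0,0],[-0.015,0,0],[-0.02,0,0],[-0.024,0,0],[-0.026,0,0],[-0.026,0,0],[-0.026,0,0],[-0.026,0,0]],"turn":[0,0,0,0,0,0,0,0,0],"hand":[1,1,1,1,1,1,1,1,1]}'
python3 -m pendant '{"dp":[[0,0,0],[0,0,0],[0,0,0],[0,0,-0.02],[0,0,-0.05],[0,0,-0.1],[0,0,-0.1]],"turn":[0,0,0,0,0,0,0],"hand":[0,0,0,0,0,0,0]}'
python3 - <<'E'
from h import *
im,d=bot.get_image("wrist");cv2.imwrite("pics/w4.png",im);cv2.imwrite("pics/s4.png",bot.get_image("side")[0])
a=im[0:250,150:500];b=cv2.resize(cv2.imread("pics/s4.png")[170:340,220:440],(350,270));cv2.imwrite("pics/c4.png",np.vstack([a,b]))
E
```

```text
t: 12.62
eef_pos: [0.5142, 0.0218, 0.2206]
tool_rot: [3.141, -0.0, 0.732]
wrist_force: [4.0, -7.1, 8.9]
gripper_width: 0.0134
gripper_force: 53.1
t: 13.75
eef_pos: [0.4945, 0.0039, 0.2207]
tool_rot: [3.14, 0.0, 0.732]
wrist_force: [3.8, -4.1, 4.3]
gripper_width: 0.013
gripper_force: 51.4
t: 14.62
eef_pos: [0.4957, 0.0048, 0.3235]
tool_rot: [3.138, -0.004, 0.732]
wrist_force: [0.7, -0.2, 0.0]
gripper_width: 0.0853
gripper_force: 0.0
```

View pics/c4.png

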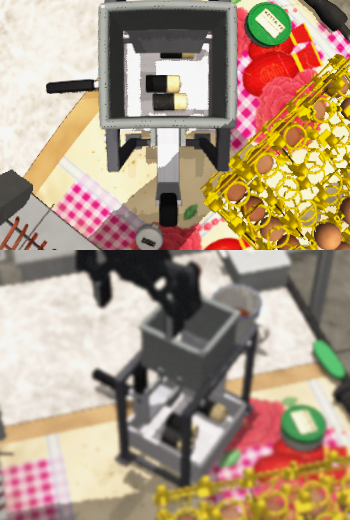

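The floor is open and the cells are down. Two lie mid-pan at crop (160,85) and (170,102), and one is partly seen at (178,55). I'll check where they lie.

```bash
python3 - <<'E'
from h import *
np.set_printoptions(precision=3,suppress=True)
b=np.array([.578,.080]);a=np.radians(42);R=np.array([[np.cos(a),-np.sin(a)],[np.sin(a),np.cos(a)]])
for c in("wrist","side","scene"):
    im,d=bot.get_image(c)
    for k in bot.cut_out("cell_1",c)[:4]:
        P=cloud(c,d,k["pixels"]); X=np.c_[(P[:,:2]-b)@R,P[:,2]]*1000
        print(c,round(k["score"],2),k["rect"],len(P),np.percentile(X,[5,50,95],axis=0).round(0).tolist())
    A=cloud(c,d,np.ones(d.shape,bool)); X=np.c_[(A[:,:2]-b)@R,A[:,2]]*1000
    m=(abs(X[:,2]-46)<3)&(abs(X[:,0])<75)&(abs(X[:,1])<75); 
    if m.sum()>9: print(c,"rim",m.sum(),X[m].min(0).round(),X[m].max(0).round())
    h=(X[:,2]>26)&(X[:,2]<48)&(X[:,1]>95)&(X[:,1]<185)&(abs(X[:,0])<30)
    if h.sum()>9: print(c,"handle",h.sum(),np.percentile(X[h],[2,50,98],axis=0).round(1).tolist(),cv2.minAreaRect(X[h,:2].astype(np.float32)))
E
```

```text
wrist 0.95 [303.3, 91.3, 338.7, 108.8] 541 [[-41.0, -22.0, 19.0], [-30.0, -1.0, 26.0], [-20.0, 18.0, 28.0]]
wrist 0.67 [295.8, 75.0, 334.4, 92.8] 627 [[-14.0, -14.0, 7.0], [-3.0, 8.0, 25.0], [9.0, 29.0, 28.0]]
wrist 0.51 [312.0, 51.5, 344.5, 57.0] 180 [[34.0, -32.0, 14.0], [36.0, -11.0, 22.0], [40.0, 8.0, 25.0]]
wrist rim 177 [-69. -63.  43.] [64. 66. 47.]
wrist handle 561 [[-10.2, 99.9, 34.6], [-2.7, 134.3, 39.3], [4.9, 171.2, 41.3]] ((-2.6568140983581543, 135.05445861816406), (15.737226486206055, 76.05172729492188), 0.1998082548379898)
side 0.59 [342.9, 263.2, 362.8, 275.7] 165 [[35.0, -37.0, 13.0], [41.0, -22.0, 24.0], [56.0, -4.0, 29.0]]
side 0.56 [318.8, 279.0, 342.4, 295.7] 153 [[-43.0, -26.0, 11.0], [-36.0, 4.0, 24.0], [-21.0, 18.0, 29.0]]
side 0.49 [293.2, 195.3, 381.3, 317.5] 4712 [[-116.0, -58.0, 20.0], [-46.0, -12.0, 182.0], [81.0, 48.0, 243.0]]
side rim 209 [-72. -66.  43.] [64. 68. 49.]
side handle 145 [[-11.5, 97.9, 27.6], [-6.1, 146.2, 38.3], [4.3, 171.9, 42.6]] ((-2.911161422729492, 135.26339721679688), (17.372148513793945, 77.58010864257812), 1.5972806215286255)
scene 0.71 [361.9, 214.1, 376.5, 234.1] 216 [[-13.0, -14.0, 7.0], [-1.0, 11.0, 25.0], [11.0, 30.0, 29.0]]
scene 0.49 [374.7, 212.9, 385.8, 231.6] 206 [[-38.0, -25.0, 10.0], [-27.0, 4.0, 25.0], [-16.0, 20.0, 30.0]]
scene 0.44 [344.5, 205.0, 354.4, 224.8] 149 [[41.0, -33.0, 13.0], [51.0, -2.0, 26.0], [60.0, 10.0, 31.0]]
scene rim 254 [-67. -52.  43.] [67. 71. 49.]
scene handle 215 [[-7.8, 98.1, 29.9], [-0.5, 141.1, 40.3], [7.2, 172.0, 44.1]] ((-0.2512021064758301, 134.10023498535156), (15.834656715393066, 77.51655578613281), 0.4145732820034027)
```

All three cells are inside the pan. I'll go back to the handle.

```bash
python3 -m pendant '{"dp":[[0,-0.03,0],[0.01,-0.06,0],[0.03,-0.09,0],[0.05,-0.12,0],[0.08,-0.137,0],[0.1,-0.137,0],[0.11,-0.137,0],[0.11,-0.137,0],[0.11,-0.137,0],[0.11,-0.137,0]],"turn":[-10,-20,-30,-40,-50,-60,-70,-80,-90,-90],"hand":[0,0,0,0,0,0,0,0,0,0]}'
python3 - <<'E'
from h import *
b=np.array([.578,.080]);a=np.radians(42);R=np.array([[np.cos(a),-np.sin(a)],[np.sin(a),np.cos(a)]])
s=bot.read_state();print((s["eef_pos"][:2]-b)@R*1000,s["eef_pos"][2],np.degrees(s["tool_rot"][2]))
im,d=bot.get_image("wrist");A=cloud("wrist",d,np.ones(d.shape,bool)); X=np.c_[(A[:,:2]-b)@R,A[:,2]]*1000
h=(X[:,2]>26)&(X[:,2]<48)&(X[:,1]>99)&(X[:,1]<185)&(abs(X[:,0])<30)
print(h.sum(),cv2.minAreaRect(X[h,:2].astype(np.float32)),np.percentile(X[h],[2,50,98],axis=0).round(1).tolist())
E
```

```text
t: 16.27
eef_pos: [0.4846, 0.1801, 0.3199]
tool_rot: [-3.141, -0.0, 2.302]
wrist_force: [0.4, 0.4, -0.5]
gripper_width: 0.0855
gripper_force: 0.0
[ -2.402238   136.84508781] 0.319898535914018 131.8861626337793
613 ((-1.2725701332092285, 136.6695098876953), (75.30706787109375, 15.617481231689453), 89.61997985839844) [[-9.1, 102.3, 35.7], [-1.9, 138.7, 40.5], [6.3, 173.3, 42.4]]
```

```bash
python3 -m pendant '{"dp":[[0,0.001,0.05],[0,0.001,0.1],[0,0.001,0.15],[0,0.001,0.2],[0,0.001,0.24],[0,0.001,0.27],[0,0.001,0.29],[0,0.001,0.301],[0,0.001,0.301],[0,0.001,0.301]],"turn":[0,0,0,0,0,0,0,0,0,0],"hand":[0,0,0,0,0,0,0,0,0,0]}'
python3 -m pendant '{"dp":[[0,0,0],[0,0,0],[0,0,0],[0,0,0],[0,0,0]],"turn":[0,0,0,0,0],"hand":[1,1,1,1,1]}' 70
python3 -m pendant '{"dp":[[0.005,0,0],[0.015,0,0],[0.03,0,0],[0.045,0,0],[0.06,0,0],[0.075,0,0],[0.09,0,0],[0.105,0,0],[0.12,0,0],[0.135,0,0]],"turn":[0,0,0,0,0,0,0,0,0,0],"hand":[1,1,1,1,1,1,1,1,1,1]}'
python3 -m pendant '{"dp":[[0.015,0,0],[0.03,0,0],[0.045,0,0],[0.06,0,0],[0.07,0,0],[0.075,0,0],[0.077,0,0],[0.077,0,0]],"turn":[0,0,0,0,0,0,0,0],"hand":[1,1,1,1,1,1,1,1]}'
python3 chk.py
```

```text
t: 17.58
eef_pos: [0.4861, 0.1809, 0.0201]
tool_rot: [3.141, 0.0, 2.302]
wrist_force: [0.2, -0.1, 0.0]
gripper_width: 0.0855
gripper_force: 0.0
t: 18.2
eef_pos: [0.4855, 0.1808, 0.0195]
tool_rot: [3.141, 0.0, 2.303]
wrist_force: [-1.1, -0.6, 4.0]
gripper_width: 0.014
gripper_force: 69.7
t: 19.45
eef_pos: [0.3945, 0.2817, 0.0193]
tool_rot: [-3.141, 0.0, 2.303]
wrist_force: [2.7, -4.0, 3.7]
gripper_width: 0.0148
gripper_force: 69.7
t: 20.45
eef_pos: [0.3432, 0.3385, 0.0193]
tool_rot: [-3.141, -0.0, 2.303]
wrist_force: [1.4, -2.8, 5.1]
gripper_width: 0.0145
gripper_force: 69.8
tcp in bin mm [ -1.5 349.2] z 0.01929083057924465 yaw 131.97356110631853 t 20.45 F [ 1.3536 -2.8109  5.0986] grip 0.01453401834654493
scene pan rim 124 x [-67.6  65.9] y [239.1 280.4] ((-0.808837890625, 260.6181335449219), (134.5054931640625, 43.51287078857422), 1.4149694442749023)
scene leg 1 100 [[85.5, 54.7], [94.4, 59.0]]
scene cut 121 [-67.8 244.9  40.2] [ 66.2 281.1  48.2]
side pan rim 360 x [-70.3  64.1] y [146.4 281.3] ((-3.3234329223632812, 213.84007263183594), (135.753662109375, 136.3738250732422), 0.1543617695569992)
side leg -1 199 [[-96.0, 45.4], [-85.5, 55.7]]
side cut 415 [-71.1 145.5  40. ] [ 65.9 282.8  48.9]
```

Pan centre is 214 mm from the bin. I'll release, retreat and check.

```bash
python3 -m pendant '{"dp":[[0,0,0],[0,0,0],[0,0,0],[0,0,-0.02],[0,0,-0.06],[0,0,-0.11],[0,0,-0.16],[0,0,-0.2],[0,0,-0.2],[0,0,-0.2]],"turn":[0,0,0,0,0,0,0,0,0,0],"hand":[0,0,0,0,0,0,0,0,0,0]}'
python3 - <<'E'
from h import *
b=np.array([.578,.080]);a=np.radians(42);R=np.array([[np.cos(a),-np.sin(a)],[np.sin(a),np.cos(a)]])
for c in("side","wrist"):
    im,d=bot.get_image(c);cv2.imwrite(f"pics/{c}9.png",im)
    for k in bot.cut_out("cell_1",c)[:4]:
        P=cloud(c,d,k["pixels"]);X=np.c_[(P[:,:2]-b)@R,P[:,2]]*1000;print(c,round(k["score"],2),np.median(X,axis=0).round())
cv2.imwrite("pics/c9.png",np.hstack([cv2.resize(cv2.imread("pics/side9.png")[160:340,190:430],(480,360)),cv2.resize(cv2.imread("pics/wrist9.png"),(320,200))[:,:].repeat(1,0) if 0 else cv2.copyMakeBorder(cv2.resize(cv2.imread("pics/wrist9.png"),(320,200)),0,160,0,0,0)]))
E
```

```text
t: 21.9
eef_pos: [0.3435, 0.3382, 0.2187]
tool_rot: [-3.141, -0.0, 2.303]
wrist_force: [0.3, -0.2, -0.6]
gripper_width: 0.0855
gripper_force: 0.0
side 0.61 [-45.  -5. 182.]
side 0.59 [ 41. 195.  24.]
side 0.49 [-36. 205.  24.]
side 0.44 [ -7. 218.  24.]
wrist 0.93 [-28. 217.  26.]
wrist 0.71 [ -3. 225.  26.]
```

View pics/c9.png

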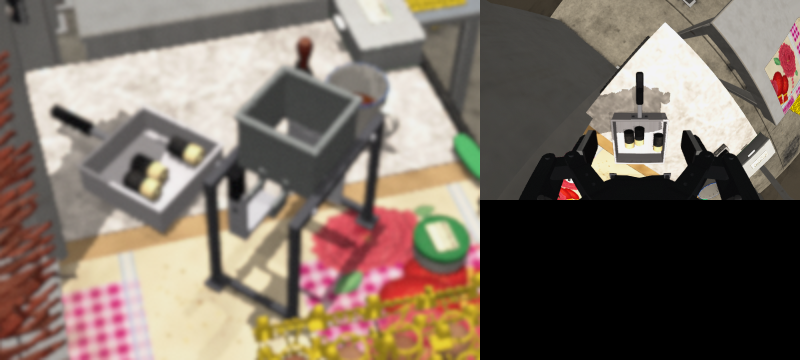

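The side view shows the pan at (150,170) well clear of the stand with all three cells in it, the floor open, and the bystanders in place. I'm handing in.

```bash
python3 -c "
from station import bot
print(bot.sign_off())"
```

```text
the job is handed in; nothing more can be done
None
```

The job is handed in at about 22 s of the 58 s: all three cells are in the pan, which stands flat about 21 cm from the bin's centre and released, the bin floor is hanging open, and the mug, tin and stamp look undisturbed; no verdict was returned.

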